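# Start the cap of a bottle before the water bath

## Robot

A 7-joint arm with a two-finger parallel gripper is mounted at the origin on the work surface. World frame = base frame: x ahead of the robot, y to its left, z up, the work surface at z = 0. Lengths are in m, angles in degrees, forces in N, time in s.
With the tool pointing down it reaches from about 0.4 to 0.85 m from the base axis. Payload 4.5 kg.
Tool frame: the origin (TCP) lies at the very end of the fingers, on their centre line; the grasp point (between the pads) lies 19 mm behind it; z points along the fingers, y is the direction in which the jaws open and shut (so a half turn about z gives the same grasp; the last joint's range is limited). The gripper opens to 85 mm and grips with 20 to 120 N. Pads are 22 mm wide; open, the fingers measure 114 mm over their backs; the gripper's body (76 mm by 85 mm) begins 54 mm behind the grasp point. The pads swing forward as they close: fully open they stand 13 mm farther back than shut.
Start: joints at [-73.808, 39.483, -11.15, 89.685, 9.013, 51.709, -12.324], TCP at [0.154, 0.606, 0.231] pointing down, gripper open.
Joint ranges: [-172.22, 172.22], [-26.19, 119.32], [-84.43, 86.54], [7.71, 146.69], [-57.33, 237.33], [2.42, 119.75], [-152.13, 152.13]. Speed limits (degrees/s): [147.25, 147.25, 180, 180, 180, 180, 180].

## Interface

Orientations are given as a 3x3 rotation matrix whose columns are the frame's x, y, z axes.
In Python, from rig import bot, get_image, ticket gives the robot as it stands. The module is installed in compiled form; this text tells all that it offers.
- The arm moves only by the tool carry_out, never from a script. Its argument "steps" is a list of rows, each a list of 7 numbers: the closure, from 0 (fully open) to 1 (shut), then the shift along the tool's x, y, z in m, then the turn, a rotation vector about the tool's x, y, z in rad. A call has 1 to 20 rows; each row is the pose to reach, as a shift and turn from the pose commanded when the call began, along the tool's axes at that moment; what a row does not reach only later rows make up. A row lasts 1/10 s, in which the tool goes at most 50 mm and 8.59 degrees, less where a joint would pass 70% of its speed; a pose out of reach is approached as far as the arm can. A call with a gripper value outside its range is refused whole. The fingers move at their own pace and stop on an object; "squeeze" is the grip in N (left out, the last holds). Time passes only in rows, so rows that repeat a pose let the fingers close. It gives the time, the measured TCP pose, the force and the opening at its end, in the units of the state.
- bot.get_obs(): the state, without advancing time (a new reading comes with each control period).
- get_image(name): name is "scene" or "side" or "wrist"; returns a dict with "image" (480x640x3 uint8, red, green, blue), "z_map" (480x640 float32, m along the optical axis (not along the pixel's ray), 0 where there is no reading), "fovy" (degrees; the focal length in pixels is half the picture's height over the tangent of half this angle, whatever the lens; pixels are square), "cx", "cy" (the principal point, pixels), "R" (3x3) and "t" (3): a world point X has camera coordinates R X + t. Camera axes: x right, y down, z forward; pixel columns grow to the right and rows downward; lengths in m; the calibration is good to about 2 mm. The wrist camera is an equidistant fisheye: a pixel r from the principal point sees the ray r / f radians off the axis. A picture is of the moment at which its call begins.
- ticket.job_done(): hands the job in, once; it reports no verdict.
The state is a dict: "clock": time; "joint_positions": joint angles; "qvel": joint speeds; "tau": joint torques, N m; "tcp_pos": TCP position; "orientation": TCP orientation; "wrist_force": force on the tool from outside, world axes, zero at the start; "torque": the same for the moment, N m; "grip_width": finger opening in m.
Only numpy, scipy, OpenCV 4.12 (cv2) and the standard library are available. Lean on these libraries where they do the work, as an engineer would, in place of code of your own. Each camera call takes 0.05 s, during which the arm holds its last target.

## Task

Slide the small pan with the bottle, without lifting it off the plate, from the round mark to the middle of the square mark. There start the bottle's loose cap: turn it backward (anticlockwise from above) until it drops into the thread, not much further, then forward one full turn, so that it can still vent. Finish while still holding the cap between the fingers, and never pull the cap off or disturb the other things.

Things in the scene. Friction and masses are not known exactly. Their poses are not given: they have to be found in the camera images.
- plate: flat fixed warming plate, black top with a steel rim, 260 (x) by 400 (y) by 12 mm, origin at the centre of its underside, lying on the bench; the two marks on its top lie 40 mm nearer the robot than its centre, 100 mm either side
- round_mark: thin white painted circle, 116 mm across, on the plate, where the pan stands at first; origin at its centre on the plate's top, 12 mm above the bench
- square_mark: thin white painted square outline, 119 mm wide, on the plate, empty at first, 200 mm from the round mark; origin at its centre on the plate's top; its sides are parallel to the plate's. The marks may be either way round, left or right
- pan: small steel pan, 90 mm diameter (rim 94), 42 mm high, with an empty glass bottle fixed upright in its middle and a straight handle; everything together 0.7 to 1.0 kg. Origin at the centre of its underside, z up; the handle points along its own -x, roughly towards the robot. The bottle's body is 66 mm diameter to 72 mm above the origin, then narrows to a 38 mm neck that ends 114 mm above the origin; the cap sits on that neck, on the pan's axis. Sliding takes about 3 to 7 N
- pan_handle (a point): middle of the pan's handle, 110 mm from the pan's axis and 36 mm above its underside; the handle is a level black bar 14 mm wide, 12 mm high, 95 mm long (58 to 153 mm from the pan's axis)
- cap: blue ribbed screw cap, 54 mm diameter, 32 mm high, loose on the neck of the bottle in the pan, on the same axis as the pan; origin at the centre of its lower edge, z up, about 100 mm above the pan's underside at the start. A white paper label, 16 by 26 mm, lies off-centre on its top, towards the cap's own +x. Grip it across from above, anywhere around
- cap_top (a point): centre of the top face of that cap, 32 mm above the cap's origin
- cap_turn (a joint): turn of the cap on the bottle, rad: it grows as the cap is turned clockwise seen from above (forward, closing) and falls as it is turned anticlockwise (backward). 0 is where the thread begins: the cap starts at 0.6 to 1.6, resting on top of the first thread, and when turned backward past 0 it is free to drop 6 mm into the thread. It turns easily (about 0.02 Nm when not pressed down)
- cap_height (a joint): height of the cap on the neck, m, 0 where the thread begins. Right-hand thread, 6 mm a turn, 0.6 mm play: resting on top of the thread it reads about -0.00095 x cap_turn; after the drop about 0.006 less, that is -0.006 at turn 0 and about -0.012 one turn forward. The cap falls only by its own weight (150 g), so a tight grip at a fixed height keeps it from dropping until it is let down or loosened, and a gripper that turns it should follow it down
- bottle_a: closed 250 ml bottle like the one in the pan, standing at the back of the plate between the marks; 66 mm diameter, 118 mm high with its 54 mm cap; bystander, origin at the centre of its underside
- bottle_b: closed bottle on the bench, right of the plate; 66 mm diameter, 118 mm high with its 54 mm cap; bystander, origin at the centre of its underside
- bottle_c: closed bottle on the bench, right of the plate; 66 mm diameter, 118 mm high with its 54 mm cap; bystander, origin at the centre of its underside
- beaker: white cup, 72 mm diameter, 90 mm high, on the bench; bystander, origin at the centre of its underside
- spare_cap: a spare blue cap like the other, 54 mm diameter, 32 mm high, lying on the bench; bystander, origin at the centre of its underside
- timer: flat white timer, 70 by 60 by 22 mm, on the bench; bystander, origin at the centre of its underside
- spatula: spatula 200 mm long, lying on the bench; bystander

How it is judged:
By the outcome, as a careful person would: the job done as asked, in the order asked, and still so for the second after the job is handed in, while the arm keeps its last pose, push and grip.
It also fails if it takes over 72 s, if anything falls off the work surface, if the arm or the gripper's body presses on something with over 40 N, if the wrist force passes 120 N, or if a joint passes its speed limit or range.

## Working session

There is one attempt and no reset: what is moved stays moved. The work goes in short steps, Python scripts to look and compute and a tool call to move; the robot and the scene stay as the last step left them, time stands still between calls to the robot, and variables do not carry over. Pictures are saved under pics/ and viewed, and the job is handed in when it is done.

Besides the shell and the picture viewer there is one more tool, called after "Emit:" as name(argument=value, ...), one argument or row to a line, values as JSON. carry_out: Moves the arm, as the interface text tells. Its arguments: {"type":"object","properties":{"steps":{"type":"array","items":{"type":"array","items":{"type":"number"}}},"squeeze":{"type":"number"}},"required":["steps"]}

```bash
mkdir -p pics; ls
python3 - <<'E'
from rig import bot,get_image
import cv2,numpy as np
o=bot.get_obs()
for k,v in o.items(): print(k,np.round(v,4).tolist())
for n in ['scene','side','wrist']:
    d=get_image(n); cv2.imwrite(f'pics/{n}0.png',d['image'][:,:,::-1]); np.savez(f'{n}0.npz',**d)
    print(n,d['fovy'],d['cx'],d['cy'],np.round(d['R'],3).tolist(),np.round(d['t'],3))
E
```

```text
pics
clock 0.0
joint_positions [-73.8069, 39.5338, -11.1441, 89.7465, 9.0131, 51.7085, -12.323]
qvel [0.0379, 0.0336, 0.0351, 0.0107, 0.018, 0.0355, 0.0111]
tau [-0.0009, -53.9619, -1.2665, -15.8549, 0.0091, 0.0093, -0.0]
tcp_pos [0.1538, 0.6051, 0.2305]
orientation [[-0.9692, 0.2462, -0.0003], [0.2462, 0.9692, -0.0018], [-0.0001, -0.0019, -1.0]]
wrist_force [-0.0826, 0.167, -0.2524]
torque [-0.0136, 0.0331, -0.0196]
grip_width 0.0854
scene 47.613691323787094 318.44622058502824 239.8763573838929 [[-0.315, 0.949, 0.01], [0.587, 0.203, -0.784], [-0.746, -0.241, -0.621]] [ 0.178 -0.217  1.644]
side 50.35051082266949 324.912067445279 246.53407607646352 [[-0.997, -0.074, 0.005], [-0.053, 0.657, -0.752], [0.052, -0.75, -0.659]] [0.537 0.115 1.32 ]
wrist 65.70646984690485 319.3687215473342 232.83329566795595 [[0.247, 0.969, -0.001], [0.931, -0.237, 0.277], [0.268, -0.069, -0.961]] [-0.623 -0.036  0.378]
```

View pics/scene0.png

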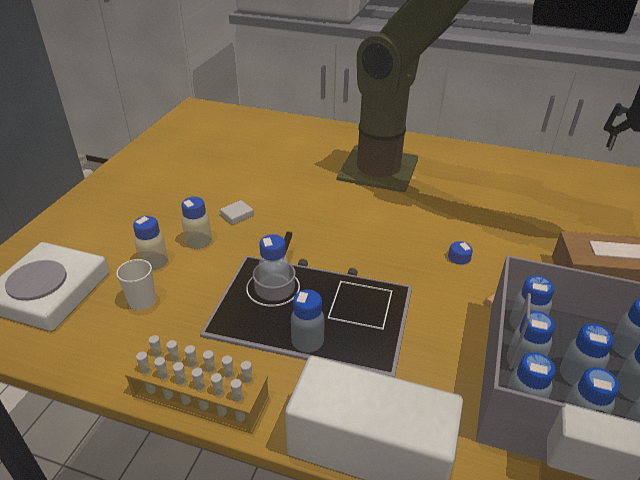

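View pics/side0.png

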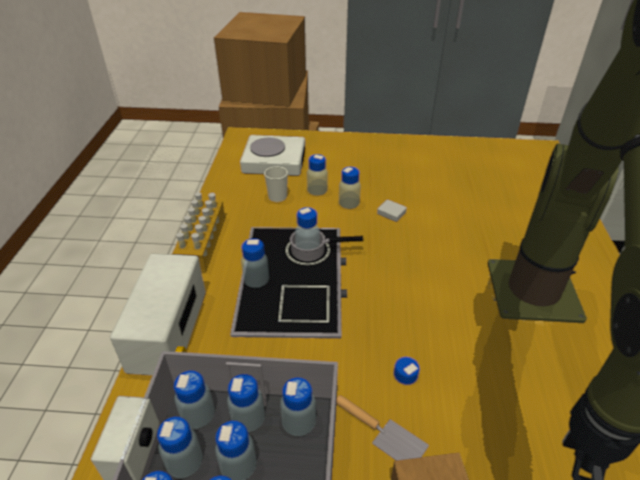

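View pics/wrist0.png

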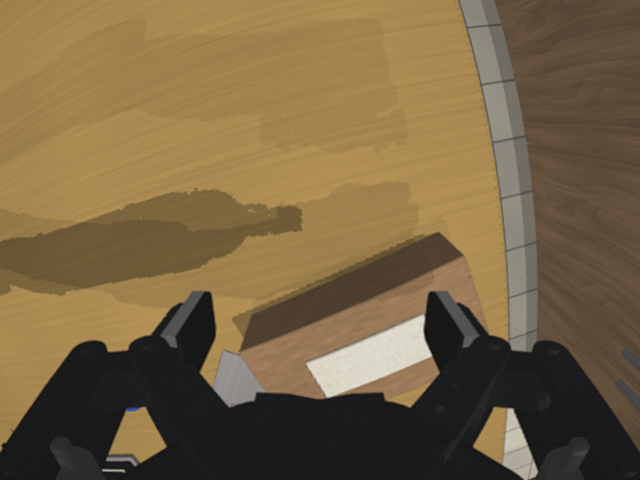

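The scene view shows the pan on the round mark at about (272,285), with its handle running up to (288,240). The square mark is at about (361,305) and bottle_a at (308,320). The side view agrees: pan at (308,240), square at (304,303). Next I measure.

```bash
cat > h.py <<'E'
import numpy as np,cv2
def cam(d):
    f=240/np.tan(np.radians(float(d['fovy']))/2); return f,float(d['cx']),float(d['cy']),np.array(d['R']),np.array(d['t'])
def rays(d,uv):
    f,cx,cy,R,t=cam(d); uv=np.atleast_2d(uv).astype(float)
    c=np.c_[(uv[:,0]-cx)/f,(uv[:,1]-cy)/f,np.ones(len(uv))]
    return -R.T@t, c@R
def onplane(d,uv,z):
    C,r=rays(d,uv); s=(z-C[2])/r[:,2]; return C+r*s[:,None]
def cloud(d):
    f,cx,cy,R,t=cam(d); z=d['z_map']; v,u=np.mgrid[:480,:640]
    c=np.stack([(u-cx)/f*z,(v-cy)/f*z,z],-1); P=(c-t)@R; P[z==0]=np.nan; return P
def proj(d,X):
    f,cx,cy,R,t=cam(d); c=np.atleast_2d(X)@R.T+t; return np.c_[f*c[:,0]/c[:,2]+cx,f*c[:,1]/c[:,2]+cy]
def load(n): return dict(np.load(n+'.npz'))
E
python3 - <<'E'
from h import *
for n in ['scene0','side0']:
    d=load(n); P=cloud(d); im=d['image'].astype(int); hsv=cv2.cvtColor(d['image'],cv2.COLOR_RGB2HSV)
    blue=(hsv[...,0]>100)&(hsv[...,0]<130)&(hsv[...,1]>130)
    k,l,st,ce=cv2.connectedComponentsWithStats(blue.astype(np.uint8))
    for i in range(1,k):
        if st[i,4]>60:
            m=l==i; p=P[m]; print(n,'blue',np.round(ce[i]),st[i,4],'bbox',st[i,:4],'zmax',np.round(np.nanpercentile(p[:,2],97),3),'med',np.round(np.nanmedian(p,0),3))
    white=(im.min(-1)>120)&(hsv[...,1]<40)&(np.abs(P[...,2]-.012)<.008)&(P[...,0]>.3)&(P[...,0]<.9)
    k,l,st,ce=cv2.connectedComponentsWithStats(white.astype(np.uint8),connectivity=8)
    for i in range(1,k):
        if st[i,4]>30:
            print(n,'white',np.round(ce[i]),st[i])
            ys,xs=np.where(l==i); W=onplane(d,np.c_[xs,ys],.012)[:,:2].astype(np.float32)
            print('   rect',cv2.minAreaRect(W),'circ',cv2.minEnclosingCircle(W),'ell', cv2.fitEllipse(W*1000) if len(W)>5 else'')
    s=cv2.resize(d['image'][200:380,200:420] if n=='scene0' else d['image'][190:345,220:380],None,fx=3.5,fy=3.3,interpolation=cv2.INTER_CUBIC); cv2.imwrite(f'pics/{n}_crop.png',s[:,:,::-1])
E
```

```text
scene0 blue [194. 203.] 154 bbox [182 197  22  13] zmax 0.12 med [ 0.489 -0.334  0.117]
scene0 blue [146. 224.] 183 bbox [134 216  24  14] zmax 0.12 med [ 0.603 -0.395  0.117]
scene0 blue [273. 243.] 248 bbox [260 235  25  20] zmax 0.145 med [ 0.6   -0.087  0.143]
scene0 blue [460. 249.] 165 bbox [450 242  22  15] zmax 0.035 med [0.35  0.281 0.031]
scene0 blue [538. 292.] 483 bbox [522 275  32  30] zmax 0.154 med [0.578 0.437 0.146]
scene0 blue [308. 305.] 622 bbox [293 289  29  31] zmax 0.131 med [0.733 0.033 0.127]
scene0 blue [635. 313.] 216 bbox [628 298  12  29] zmax 0.153 med [0.571 0.605 0.138]
scene0 blue [539. 331.] 473 bbox [524 311  31  33] zmax 0.153 med [0.682 0.439 0.143]
scene0 blue [593. 342.] 706 bbox [576 323  38  35] zmax 0.153 med [0.678 0.525 0.145]
scene0 blue [637. 354.] 66 bbox [634 344   6  19] zmax 0.143 med [0.664 0.601 0.131]
scene0 blue [535. 373.] 738 bbox [517 352  39  37] zmax 0.153 med [0.778 0.432 0.145]
scene0 blue [597. 389.] 794 bbox [578 367  42  39] zmax 0.153 med [0.778 0.525 0.144]
scene0 white [243. 212.] [235 207  18  11  42]
   rect ((0.358
[... 3636 characters left out ...]
142.00216674804688)
side0 white [411. 444.] [404 434  13  23  73]
   rect ((0.33646872639656067, 0.45088112354278564), (0.019476069137454033, 0.044819630682468414), 17.526033401489258) circ ((0.33980172872543335, 0.45168858766555786), 0.022755522280931473) ell ((338.64190673828125, 450.68670654296875), (18.91265296936035, 38.65763854980469), 13.527460098266602)
side0 white [419. 444.] [414 437  11  13  35]
   rect ((0.3218581974506378, 0.44593268632888794), (0.012629220262169838, 0.02904396504163742), 28.923492431640625) circ ((0.32255470752716064, 0.446317583322525), 0.014782395213842392) ell ((322.534423828125, 447.1169128417969), (11.785472869873047, 26.256710052490234), 39.1622428894043)
```

View pics/scene0_crop.png

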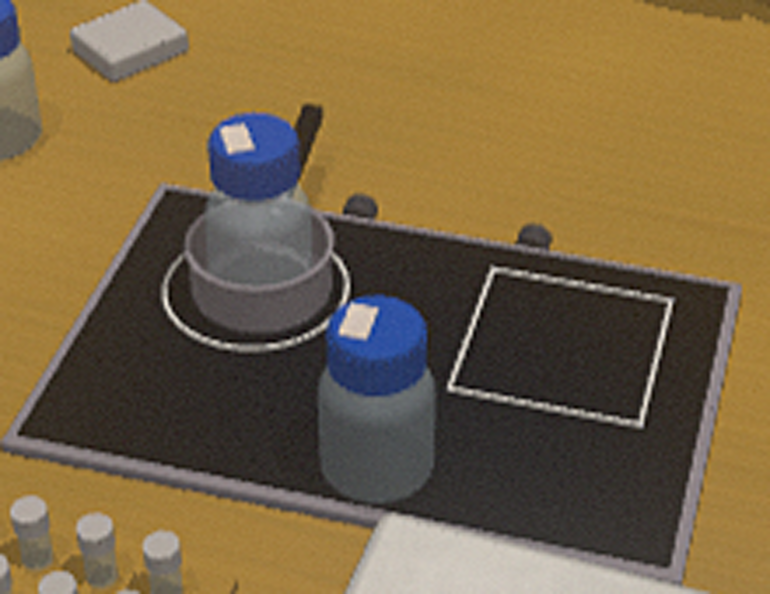

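View pics/side0_crop.png

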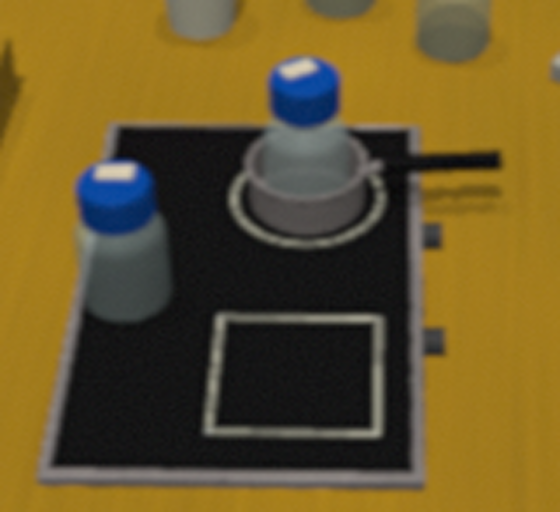

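```bash
cat >> h.py <<'E'
def measure(d,verb=True):
    P=cloud(d); im=d['image']; hsv=cv2.cvtColor(im,cv2.COLOR_RGB2HSV); out={}
    # cap top: points by depth near top height
    return P,hsv
E
python3 - <<'E'
from h import *
for n in ['scene0','side0']:
    d=load(n); P=cloud(d); hsv=cv2.cvtColor(d['image'],cv2.COLOR_RGB2HSV)
    near=(np.abs(P[...,0]-.59)<.08)&(np.abs(P[...,1]+.095)<.08)
    m=near&(P[...,2]>.134); 
    print(n,'z hist',np.round(np.percentile(P[m][:,2],[5,25,50,75,95]),4))
    zt=.144
    ys,xs=np.where(m); 
    W=onplane(d,np.c_[xs,ys],zt)
    top=(np.abs(P[...,2]-zt)<.005)&near; ys,xs=np.where(top); W=onplane(d,np.c_[xs,ys],zt)[:,:2].astype(np.float32)
    print(' top n',len(W),'mean',W.mean(0),'circ',cv2.minEnclosingCircle(W))
    lab=top&(hsv[...,1]<90)&(hsv[...,2]>110); ys,xs=np.where(lab); L=onplane(d,np.c_[xs,ys],zt)[:,:2].astype(np.float32); print(' label',len(L),L.mean(0),cv2.minAreaRect(L))
    h=(hsv[...,2]<60)&(P[...,2]>.035)&(P[...,2]<.062)&(P[...,0]>.42)&(P[...,0]<.56)&(np.abs(P[...,1]+.1)<.06)
    ys,xs=np.where(h); H=onplane(d,np.c_[xs,ys],.054)[:,:2].astype(np.float32)
    print(' handle n',len(H),H.mean(0),np.median(P[h][:,2]),cv2.fitLine(H,cv2.DIST_L2,0,.01,.01).ravel(),cv2.minAreaRect(H), H[:,0].min(),H[:,0].max())
    # bottle a top
    b=(np.abs(P[...,0]-.73)<.06)&(np.abs(P[...,1]-.035)<.06)&(np.abs(P[...,2]-.130)<.005)
    ys,xs=np.where(b); B=onplane(d,np.c_[xs,ys],.130)[:,:2].astype(np.float32); print(' bottle_a',B.mean(0),cv2.minEnclosingCircle(B))
    for x in (.58,.63,.66): print('plate z',np.nanmedian(P[(np.abs(P[...,0]-x)<.01)&(np.abs(P[...,1]-.1)<.02)][:,2]))
E
```

```text
scene0 z hist [0.1365 0.1409 0.1427 0.1438 0.1451]
 top n 323 mean [ 0.59964263 -0.09217835] circ ((0.5997440218925476, -0.09174162149429321), 0.028236595913767815)
 label 82 [ 0.59774774 -0.10087608] ((0.5928817391395569, -0.09901021420955658), (0.03401144593954086, 0.04588078707456589), 66.08031463623047)
 handle n 67 [ 0.47335055 -0.10832837] 0.05343791601478416 [ 0.96218127  0.27241006  0.47335044 -0.10832836] ((0.480278879404068, -0.10825280845165253), (0.0637090727686882, 0.013277115300297737), 9.458578109741211) 0.44930217 0.5108033
 bottle_a [0.7214405  0.02785527] ((0.7214588522911072, 0.028564661741256714), 0.027807308360934258)
plate z 0.011669716808171946
plate z 0.011895194827641457
plate z 0.011533428639700383
side0 z hist [0.1363 0.1417 0.1437 0.1451 0.1469]
 top n 215 mean [ 0.59553254 -0.09266989] circ ((0.5940606594085693, -0.09248373657464981), 0.029153598472476006)
 label 70 [ 0.6024369  -0.10653722] ((0.600378692150116, -0.10397868603467941), (0.05305296182632446, 0.0321526825428009), 18.459129333496094)
 handle n 153 [ 0.4956327  -0.10500054] 0.05277282792894389 [ 0.9898902   0.14183576  0.4956327  -0.1050005 ] ((0.4919792413711548, -0.1028205007314682), (0.09238900244235992, 0.020917627960443497), 4.588045597076416) 0.44609526 0.53886235
 bottle_a [0.7180851  0.02826502] ((0.7177879810333252, 0.029555611312389374), 0.029027875512838364)
plate z 0.012528971106245443
plate z 0.012922711907190784
plate z 0.012196958631506435
```

```bash
cat >> h.py <<'E'
def shift(o,target):
    "world target -> shift along present tool axes (measured pose)"
    return np.round(np.array(o['orientation']).T@(np.array(target)-np.array(o['tcp_pos'])),4)
def yaw(o):
    R=np.array(o['orientation']); return np.degrees(np.arctan2(R[1,0],R[0,0]))
E
python3 - <<'E'
from h import *; from rig import bot
o=bot.get_obs(); print(yaw(o),shift(o,[.45,.35,.231]),shift(o,[.488,-.106,.2]))
# knob heights
for n in ['scene0','side0']:
    d=load(n);P=cloud(d)
    for y0,y1 in((-.08,-.0),(0.0,.1)):
        m=(P[...,0]>.44)&(P[...,0]<.487)&(P[...,1]>y0)&(P[...,1]<y1)&(P[...,2]>.006)
        if m.sum(): print(n,m.sum(),np.median(P[m],0),P[m].max(0),P[m].min(0))
E
```

```text
165.74629652401507 [-3.499e-01 -1.745e-01 -1.000e-04] [-0.499  -0.607   0.0316]
scene0 4 [ 0.4850191  -0.05909242  0.01268973] [ 0.48625327 -0.05559756  0.01365177] [ 0.48427731 -0.06838164  0.00840224]
scene0 23 [0.48362963 0.05981724 0.01370277] [0.48693309 0.06646118 0.01955482] [0.47873762 0.04603886 0.0065465 ]
side0 1 [ 0.453244   -0.0516117   0.00614033] [ 0.453244   -0.0516117   0.00614033] [ 0.453244   -0.0516117   0.00614033]
side0 22 [0.48393986 0.05805729 0.01551561] [0.48685145 0.06569532 0.02148324] [0.48095046 0.04733044 0.00619606]
```

Emit:
carry_out(
  steps=[
    [0, -0.045, -0.022, 0, 0, 0, 0],
    [0, -0.09, -0.044, 0, 0, 0, 0],
    [0, -0.135, -0.066, 0, 0, 0, 0],
    [0, -0.18, -0.088, 0, 0, 0, 0],
    [0, -0.225, -0.11, 0, 0, 0, 0],
    [0, -0.27, -0.132, 0, 0, 0, 0],
    [0, -0.315, -0.154, 0, 0, 0, 0],
    [0, -0.35, -0.174, 0, 0, 0, 0],
  ],
)

```text
clock: 0.95
tcp_pos: [0.4527, 0.3483, 0.2311]
orientation: [[-0.969, 0.249, 0.001], [0.249, 0.969, -0.001], [-0.001, -0.001, -1.0]]
wrist_force: [0.3, -0.2, -0.4]
grip_width: 0.0855
```

Run:
```python
from h import *; from rig import bot
o=bot.get_obs(); print(o['clock'],yaw(o),o['tcp_pos'],o['joint_positions'],shift(o,[.488,-.106,.16]))
```

```text
0.95 165.60524826297447 [0.45269084 0.34825518 0.23107034] [-34.04561606  35.56101723 -13.72394512  99.15788059  11.03304798
  46.60820237  22.69216477] [-0.1471 -0.4312  0.0715]
```

Emit:
carry_out(
  steps=[
    [0, -0.014, -0.042, 0, 0, 0, -0.04],
    [0, -0.028, -0.084, 0, 0, 0, -0.08],
    [0, -0.042, -0.126, 0, 0, 0, -0.12],
    [0, -0.056, -0.168, 0, 0, 0, -0.16],
    [0, -0.07, -0.21, 0, 0, 0, -0.2],
    [0, -0.085, -0.255, 0, 0, 0, -0.24],
    [0, -0.1, -0.3, 0.01, 0, 0, -0.28],
    [0, -0.115, -0.345, 0.03, 0, 0, -0.32],
    [0, -0.13, -0.39, 0.05, 0, 0, -0.36],
    [0, -0.147, -0.431, 0.07, 0, 0, -0.37],
    [0, -0.147, -0.431, 0.07, 0, 0, -0.37],
  ],
)

```text
clock: 2.05
tcp_pos: [0.4845, -0.1111, 0.1586]
orientation: [[-0.994, -0.109, -0.005], [-0.109, 0.994, -0.004], [0.006, -0.003, -1.0]]
wrist_force: [-1.1, 0.5, 0.1]
grip_width: 0.0851
```

Run:
```python
from h import *; from rig import bot,get_image
o=bot.get_obs(); print(o['clock'],yaw(o),o['tcp_pos'],o['joint_positions'],o['wrist_force'])
d=get_image('wrist'); cv2.imwrite('pics/wrist1.png',d['image'][:,:,::-1]); np.savez('wrist1.npz',**d)
```

```text
2.05 -173.72389903072417 [ 0.48448745 -0.11108164  0.15862126] [ 19.56164385  37.61131708 -19.43750428 115.12921271  23.50776082
  31.33417699  79.77627229] [-1.05488428  0.531564    0.05426206]
```

View pics/wrist1.png

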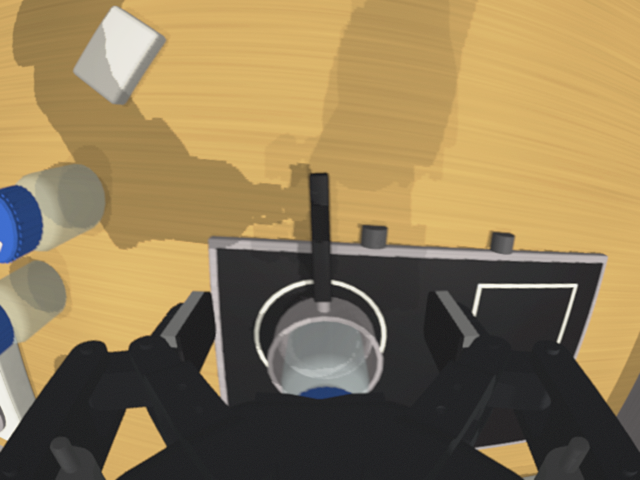

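The wrist view shows the handle from (319,175) to (322,298), the round mark at about (320,333), and the knobs at (373,237) and (502,243). I cast rays on the handle's edges.

```bash
cat >> h.py <<'E'
def frays(d,uv):
    f,cx,cy,R,t=cam(d); uv=np.atleast_2d(uv).astype(float); q=uv-[cx,cy]; r=np.hypot(*q.T); th=r/f
    c=np.c_[q/np.maximum(r,1e-9)[:,None]*np.sin(th)[:,None],np.cos(th)]
    return -R.T@t,c@R
def fplane(d,uv,z):
    C,r=frays(d,uv); return C+r*((z-C[2])/r[:,2])[:,None]
E
python3 - <<'E'
from h import *; from rig import bot
d=load('wrist1'); im=d['image']; g=im.max(-1)
m=np.zeros_like(g); m[172:300,300:345]=(g[172:300,300:345]<45)
m[238:300]=0   # on wood only
k,l,st,ce=cv2.connectedComponentsWithStats(m); i=1+st[1:,4].argmax(); print(st[i])
ys,xs=np.where(l==i); W=fplane(d,np.c_[xs,ys],.054)[:,:2]
print(W.mean(0),cv2.fitLine(W.astype(np.float32),cv2.DIST_L2,0,.01,.01).ravel(),cv2.minAreaRect(W.astype(np.float32)))
print('tip/inner',fplane(d,[[319,174],[322,300]],.054))
w=np.zeros_like(g); w[270:370,240:400]=(im.min(-1)[270:370,240:400]>150)
print('sq',fplane(d,[[478,286],[576,286],[322,282],[257,335],[385,335]],.012))
o=bot.get_obs();print(o['tcp_pos'],yaw(o))
E
```

```text
[311 194  18  44 576]
[ 0.47581496 -0.1137784 ] [ 0.97253096  0.23277354  0.47581497 -0.1137784 ] ((0.4730185866355896, -0.11391209810972214), (0.03044273890554905, 0.011139681562781334), 7.92229700088501)
tip/inner [[ 0.44462973 -0.11745978  0.054     ]
 [ 0.5358145  -0.10532284  0.054     ]]
sq [[ 0.5308235   0.03637565  0.012     ]
 [ 0.52430183  0.15504948  0.012     ]
 [ 0.5394064  -0.10475486  0.012     ]
 [ 0.59899196 -0.15755057  0.012     ]
 [ 0.58629338 -0.04182061  0.012     ]]
[ 0.48530298 -0.10727573  0.15960516] -173.4999111115726
```

Emit:
carry_out(
  steps=[
    [0, -0.001, -0.003, 0.04, 0, 0, -0.015],
    [0, -0.001, -0.003, 0.075, 0, 0, -0.015],
    [0, -0.001, -0.003, 0.075, 0, 0, -0.015],
  ],
)

```text
clock: 2.4
tcp_pos: [0.4856, -0.104, 0.0835]
orientation: [[-0.99, -0.138, -0.007], [-0.138, 0.99, 0.001], [0.007, 0.002, -1.0]]
wrist_force: [-1.1, 0.4, -1.0]
grip_width: 0.0853
```

Run:
```python
from h import *; from rig import bot,get_image
d=get_image('wrist'); cv2.imwrite('pics/wrist2.png',d['image'][:,:,::-1]); np.savez('wrist2.npz',**d)
o=bot.get_obs(); print(o['clock'],yaw(o),o['tcp_pos'],o['joint_positions'],o['wrist_force'],shift(o,[.489,-.109,.031]))
```

```text
2.45 -172.06277496391195 [ 0.48687349 -0.10418312  0.08544512] [ 15.41286927  44.85790874 -14.07658698 117.83372664  28.79370953
  20.79053063  76.03793111] [-1.18287324 -0.38573052  0.3431907 ] [-0.0016 -0.0051  0.0544]
```

View pics/wrist2.png

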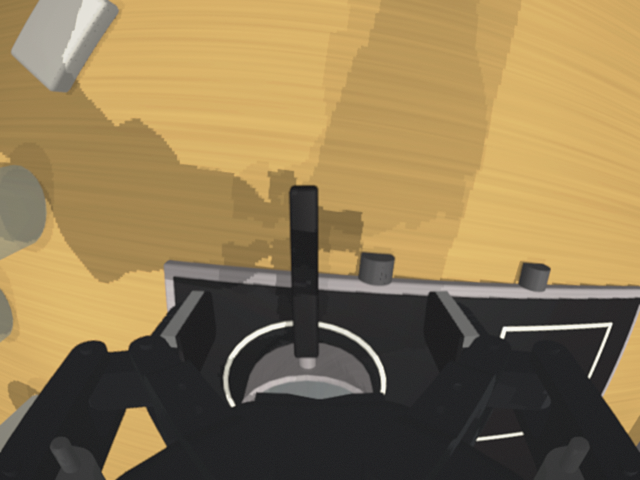

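The handle lies at column 305 against a finger centre of about 320, so it needs about 5 mm towards -y. That agrees with the computed shift.

Emit:
carry_out(
  steps=[
    [0, -0.001, -0.005, 0.02, 0, 0, 0],
    [0, -0.001, -0.005, 0.04, 0, 0, 0],
    [0, -0.001, -0.005, 0.053, 0, 0, 0],
    [0, -0.001, -0.005, 0.053, 0, 0, 0],
    [0.4, -0.001, -0.005, 0.053, 0, 0, 0],
    [0.6, -0.001, -0.005, 0.053, 0, 0, 0],
    [1, -0.001, -0.005, 0.053, 0, 0, 0],
    [1, -0.001, -0.005, 0.053, 0, 0, 0],
    [1, -0.001, -0.005, 0.053, 0, 0, 0],
    [1, -0.001, -0.005, 0.053, 0, 0, 0],
    [1, -0.001, -0.005, 0.053, 0, 0, 0],
    [1, -0.001, -0.005, 0.053, 0, 0, 0],
  ],
  squeeze=80,
)

```text
clock: 3.65
tcp_pos: [0.4897, -0.1107, 0.0337]
orientation: [[-0.991, -0.136, 0.0], [-0.136, 0.991, -0.0], [-0.0, -0.0, -1.0]]
wrist_force: [-1.1, 0.5, 5.9]
grip_width: 0.0121
```

```bash
cat > look.py <<'E'
import sys
from h import *; from rig import bot,get_image
o=bot.get_obs(); print(o['clock'],'yaw',yaw(o),o['tcp_pos'],'j',np.round(o['joint_positions'],1),'F',o['wrist_force'],'T',o['torque'],'w',o['grip_width'])
for n in sys.argv[2:]:
    d=get_image(n); cv2.imwrite(f'pics/{n}_{sys.argv[1]}.png',d['image'][:,:,::-1]); np.savez(f'{n}_{sys.argv[1]}.npz',**d)
E
python3 look.py g scene side
```

```text
3.65 yaw -172.18481740073534 [ 0.48973552 -0.11067333  0.03368682] j [ 13.   50.4  -9.1 118.3  31.6  13.5  74.1] F [-1.05930459  0.46973338  5.94935043] T [-0.02397178  0.08332967  0.05347563] w 0.012068578774997408
```

Run:
```python
from h import *
a=load('scene_g')['image'][200:380,190:430]; b=load('side_g')['image'][180:345,230:400]
cv2.imwrite('pics/g2.png',np.hstack([cv2.resize(a,(400,300)),cv2.resize(b,(309,300))])[:,:,::-1])
```

```text
(no output)
```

View pics/g2.png

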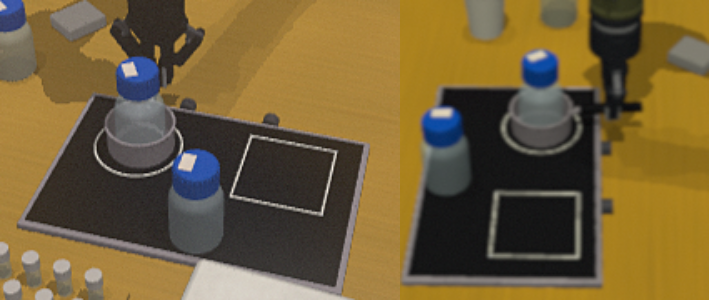

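Emit:
carry_out(
  steps=[
    [1, 0, 0, -0.0008, 0, 0, 0],
    [1, 0, 0, -0.0008, 0, 0, 0],
    [1, 0, 0, -0.0008, 0, 0, 0],
  ],
)

```text
clock: 4.05
tcp_pos: [0.4898, -0.1106, 0.0339]
orientation: [[-0.991, -0.136, 0.0], [-0.136, 0.991, 0.0], [-0.0, 0.0, -1.0]]
wrist_force: [0.2, -0.1, -1.1]
grip_width: 0.0123
```

Emit:
carry_out(
  steps=[
    [1, 0, 0.003, 0.0003, 0, 0, 0],
    [1, -0.001, 0.01, 0.0003, 0, 0, 0],
    [1, -0.0015, 0.02, 0.0003, 0, 0, 0],
    [1, -0.002, 0.03, 0.0003, 0, 0, 0],
    [1, -0.003, 0.04, 0.0003, 0, 0, 0],
    [1, -0.004, 0.05, 0.0003, 0, 0, 0],
    [1, -0.005, 0.06, 0.0003, 0, 0, 0],
  ],
)

```text
clock: 4.75
tcp_pos: [0.4859, -0.0529, 0.0339]
orientation: [[-0.991, -0.131, -0.001], [-0.131, 0.991, -0.004], [0.002, -0.003, -1.0]]
wrist_force: [0.2, -5.1, 1.4]
grip_width: 0.012
```

```bash
python3 look.py s1 scene side;python3 - <<'E'
from h import *
a=load('scene_s1')['image'][200:380,190:430]; b=load('side_s1')['image'][180:345,230:400]
cv2.imwrite('pics/s1.png',np.hstack([cv2.resize(a,(400,300)),cv2.resize(b,(309,300))])[:,:,::-1])
E
```

```text
4.75 yaw -172.5014585814701 [ 0.48590441 -0.05288351  0.03388654] j [  4.8  50.1  -6.8 120.6  29.5  11.   68.9] F [ 0.17490237 -5.05808499  1.39964747] T [-1.08324042 -0.08046153 -0.56806511] w 0.012002930672409897
```

View pics/s1.png

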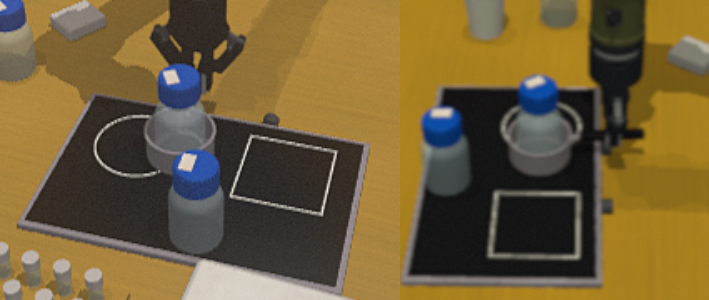

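The pan follows at 5 N (scene view, now between the marks) and no tilt is visible. I continue.

Emit:
carry_out(
  steps=[
    [1, -0.001, 0.01, 0, 0, 0, 0],
    [1, -0.0015, 0.02, 0, 0, 0, 0],
    [1, -0.002, 0.03, 0, 0, 0, 0],
    [1, -0.003, 0.04, 0, 0, 0, 0],
    [1, -0.004, 0.05, 0, 0, 0, 0],
    [1, -0.005, 0.06, 0, 0, 0, 0],
    [1, -0.0055, 0.07, 0, 0, 0, 0],
    [1, -0.006, 0.08, 0, 0, 0, 0],
    [1, -0.007, 0.09, 0, 0, 0, 0],
    [1, -0.008, 0.1, 0, 0, 0, 0],
    [1, -0.009, 0.11, 0, 0, 0, 0],
    [1, -0.0095, 0.12, 0, 0, 0, 0],
    [1, -0.01, 0.13, 0, 0, 0, 0],
    [1, -0.01, 0.134, 0, 0, 0, 0],
    [1, -0.01, 0.134, 0, 0, 0, 0],
  ],
)

```text
clock: 6.35
tcp_pos: [0.4779, 0.0828, 0.0339]
orientation: [[-0.991, -0.135, -0.0], [-0.135, 0.991, -0.001], [0.001, -0.001, -1.0]]
wrist_force: [1.1, -3.3, 2.3]
grip_width: 0.0122
```

```bash
python3 look.py s2 scene side;python3 - <<'E'
from h import *
a=load('scene_s2')['image'][200:380,190:430]; b=load('side_s2')['image'][180:345,230:400]
cv2.imwrite('pics/s2.png',np.hstack([cv2.resize(a,(400,300),interpolation=2),cv2.resize(b,(309,300),interpolation=2)])[:,:,::-1])
E
```

```text
6.35 yaw -172.26421228317858 [0.47792735 0.08276889 0.0338592 ] j [-12.3  50.   -4.9 121.3  23.3   9.7  59.2] F [ 1.12798602 -3.27717742  2.32531682] T [-0.73675269 -0.11943645 -0.37007016] w 0.012218298518721934
```

View pics/s2.png

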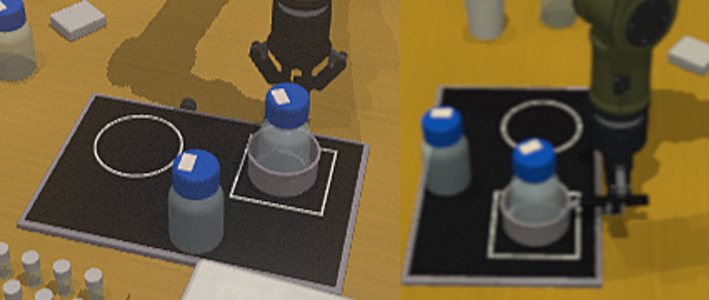

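```bash
cat > meas.py <<'E'
import sys
from h import *
tag=sys.argv[1]; zt=float(sys.argv[2]) if len(sys.argv)>2 else .144
for n in ['scene','side']:
    d=load(n+'0'); g=cv2.cvtColor(d['image'],cv2.COLOR_RGB2GRAY)
    f=onplane(d,np.indices((480,640))[::-1].reshape(2,-1).T,.012).reshape(480,640,3)
    roi=(np.abs(f[...,0]-.585)<.075)&(np.abs(f[...,1]-.1)<.075)&(g>80)
    k,l,st,ce=cv2.connectedComponentsWithStats(roi.astype(np.uint8)); i=1+st[1:,4].argmax()
    S=f[l==i][:,:2].astype(np.float32); r=cv2.minAreaRect(S); print(n,'square',np.round(r[0],4),np.round(r[1],4),r[2])
    d=load(f'{n}_{tag}'); P=cloud(d); im=d['image']; hsv=cv2.cvtColor(im,cv2.COLOR_RGB2HSV)
    F=onplane(d,np.indices((480,640))[::-1].reshape(2,-1).T,zt).reshape(480,640,3)
    near=np.hypot(P[...,0]-r[0][0],P[...,1]-r[0][1])<.06
    blue=(hsv[...,0]>100)&(hsv[...,0]<130)&(hsv[...,1]>110)
    m=near&(np.abs(P[...,2]-zt)<.005)&(blue|(hsv[...,1]<90))
    C=cv2.minEnclosingCircle(F[m][:,:2].astype(np.float32)); print('  cap',np.round(C[0],4),round(C[1],4),'mean',F[m][:,:2].mean(0),'z',np.median(P[m][:,2]), 'off',np.round(np.array(C[0])-r[0],4))
    lab=m&(hsv[...,1]<90)&(hsv[...,2]>110); L=F[lab][:,:2].mean(0)-C[0]; print('  label yaw',np.degrees(np.arctan2(L[1],L[0])),np.hypot(*L))
E
python3 meas.py s2
```

```text
scene square [0.5844 0.1017] [0.1223 0.1195] 3.42840576171875
  cap [0.5882 0.1006] 0.0286 mean [0.58792788 0.09910735] z 0.1432261022308913 off [ 0.0038 -0.0011]
  label yaw -79.68939350106095 0.011190901631616628
side square [0.5836 0.0979] [0.1237 0.1241] 3.870516777038574
  cap [0.5838 0.1002] 0.0288 mean [0.58342151 0.09957733] z 0.14398937862572095 off [0.0002 0.0024]
  label yaw -67.57486268134141 0.015223865507265955
```

Combining the views (the scene's y and the side's x, which carry the least bias), the pan sits about 1 mm from the square's centre. I let go of the handle and rise.

Emit:
carry_out(
  steps=[
    [0.6, 0, -0.0005, 0, 0, 0, 0],
    [0.3, 0, -0.0005, 0, 0, 0, 0],
    [0, 0, -0.0005, 0, 0, 0, 0],
    [0, 0, -0.0005, 0, 0, 0, 0],
    [0, 0, -0.0005, 0, 0, 0, 0],
    [0, 0, -0.0005, -0.03, 0, 0, 0],
    [0, 0, -0.0005, -0.07, 0, 0, 0],
    [0, 0, -0.0005, -0.11, 0, 0, 0],
    [0, 0, -0.0005, -0.15, 0, 0, 0.1],
    [0, 0, -0.0005, -0.17, 0, 0, 0.2],
    [0, 0, -0.0005, -0.17, 0, 0, 0.3],
    [0, 0, -0.0005, -0.17, 0, 0, 0.33],
    [0, 0, -0.0005, -0.17, 0, 0, 0.33],
  ],
)

```text
clock: 7.75
tcp_pos: [0.4778, 0.0831, 0.2035]
orientation: [[-0.982, 0.191, -0.001], [0.191, 0.982, -0.0], [0.001, -0.001, -1.0]]
wrist_force: [0.3, -0.1, -0.4]
grip_width: 0.085
```

```bash
python3 look.py s3 scene side;python3 meas.py s3
python3 - <<'E'
from h import *; from rig import bot
o=bot.get_obs(); print(shift(o,[.585,.1005,.2]))
a=load('scene_s3')['image'][200:380,190:430]; b=load('side_s3')['image'][180:345,230:400]
cv2.imwrite('pics/s3.png',np.hstack([cv2.resize(a,(400,300),interpolation=2),cv2.resize(b,(309,300),interpolation=2)])[:,:,::-1])
E
```

```text
7.75 yaw 168.9828528208665 [0.47775352 0.08307266 0.2034703 ] j [ -7.8  31.9 -11.6 115.1  10.9  34.1  52.2] F [ 0.34498582 -0.06369108 -0.39586207] T [0.01640131 0.01742921 0.00547918] w 0.08498018956907581
scene square [0.5844 0.1017] [0.1223 0.1195] 3.42840576171875
  cap [0.589  0.0974] 0.029 mean [0.58813757 0.09887304] z 0.14314057603115346 off [ 0.0047 -0.0043]
  label yaw -95.52549245441541 0.007884624032294849
side square [0.5836 0.0979] [0.1237 0.1241] 3.870516777038574
  cap [0.5838 0.1   ] 0.0285 mean [0.58285804 0.0994779 ] z 0.14419103082560314 off [0.0002 0.0021]
  label yaw -68.68590018194875 0.01497719331462594
[-0.102   0.0376  0.003 ]
```

View pics/s3.png

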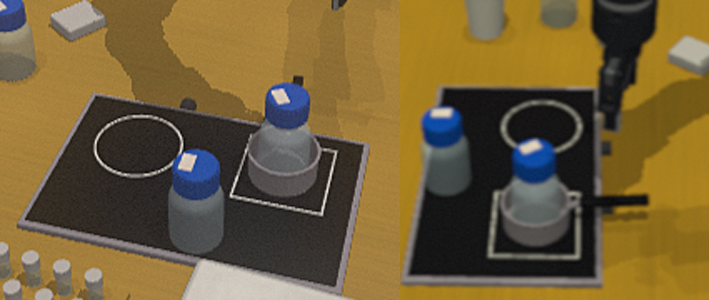

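The pan looks centred in both views: base about (283,175) against the square's diagonals at (286,174) in the scene crop, and (536,222) against (537,223) in the side crop. Next I go over the cap.

Emit:
carry_out(
  steps=[
    [0, -0.03, 0.011, 0.003, 0, 0, 0.05],
    [0, -0.065, 0.024, 0.003, 0, 0, 0.1],
    [0, -0.102, 0.037, 0.003, 0, 0, 0.1],
    [0, -0.102, 0.037, 0.003, 0, 0, 0.1],
    [0, -0.102, 0.037, 0.003, 0, 0, 0.1],
  ],
)

```text
clock: 8.35
tcp_pos: [0.5849, 0.0997, 0.1995]
orientation: [[-0.957, 0.289, -0.002], [0.289, 0.957, -0.0], [0.002, -0.001, -1.0]]
wrist_force: [-1.1, -0.1, -0.3]
grip_width: 0.0851
```

```bash
python3 look.py s4 wrist;python3 - <<'E'
from h import *; from rig import bot
o=bot.get_obs(); print(shift(o,[.585,.100,.110]))
E
```

```text
8.35 yaw 163.21439668381063 [0.58493715 0.09967257 0.19953132] j [-8.4 39.3 -9.9 97.2  8.9 44.4 50.7] F [-1.06526883 -0.0897214  -0.27330377] T [0.02465974 0.0192469  0.02441583] w 0.08514385578276645
[-0.0011  0.0009  0.0897]
```

View pics/wrist_s4.png

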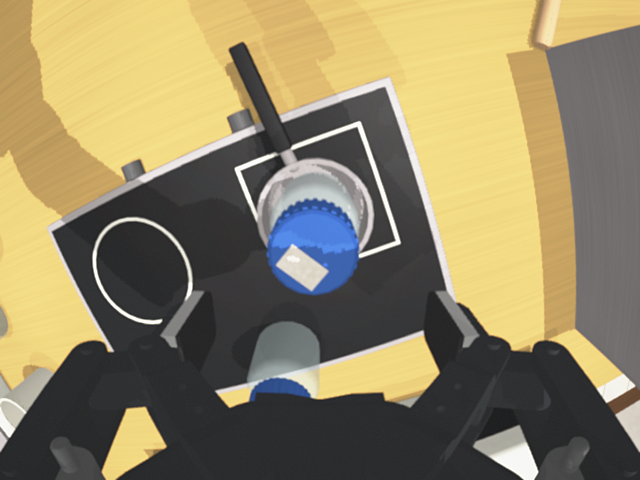

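The cap is clear in the wrist view at (314,247), with the label at (302,267) and the handle from (237,45) to (285,150). I measure the cap centre, label and handle angle.

Run:
```python
from h import *
d=load('wrist_s4'); hsv=cv2.cvtColor(d['image'],cv2.COLOR_RGB2HSV); im=d['image']
m=np.zeros((480,640),np.uint8); 
b=(hsv[...,0]>100)&(hsv[...,0]<130)&(hsv[...,1]>110)
m[190:300,255:370]=b[190:300,255:370]
c=max(cv2.findContours(m,cv2.RETR_EXTERNAL,cv2.CHAIN_APPROX_NONE)[0],key=cv2.contourArea)[:,0]
W=fplane(d,c,.143)[:,:2]
# lower/outer arc: points on top edge away from camera: image lower half
s=c[:,1]>245; A=W[s]; q=np.c_[2*A,np.ones(len(A))]; x=np.linalg.lstsq(q,(A**2).sum(1),rcond=None)[0]
print('circ lsq',x[:2],np.sqrt(x[2]+x[0]**2+x[1]**2),'enc',cv2.minEnclosingCircle(W.astype(np.float32)))
l=np.zeros((480,640),np.uint8); fill=cv2.fillPoly(l.copy(),[c],1)
lab=(hsv[...,1]<100)&(hsv[...,2]>130)&(fill>0); ys,xs=np.where(lab); L=fplane(d,np.c_[xs,ys],.143)[:,:2].astype(np.float32)
print('label',L.mean(0),cv2.minAreaRect(L),'yaw',np.degrees(np.arctan2(*(L.mean(0)-x[:2])[::-1])))
h=fplane(d,[[237,45],[284,148]],.054); v=h[1]-h[0]; print('handle',h,np.degrees(np.arctan2(v[1],v[0])), 'axis',h[0]+v/np.linalg.norm(v)*.153)
# square corners in wrist
S=fplane(d,[[236,169],[361,123],[399,242]],.012); print(S,(S[0]+S[2])/2)
```

```text
circ lsq [0.58283372 0.09494146] 0.02569719075550449 enc ((0.5802402496337891, 0.09548724442720413), 0.028617335483431816)
label [0.589416   0.08641046] ((0.589587926864624, 0.08642061054706573), (0.02701978012919426, 0.017090193927288055), 34.95771408081055) yaw -52.34715725059974
handle [[0.43407494 0.07751045 0.054     ]
 [0.52407828 0.08831179 0.054     ]] 6.8433654382519045 axis [0.58598491 0.09574124 0.054     ]
[[0.52938332 0.03661308 0.012     ]
 [0.52313842 0.15516128 0.012     ]
 [0.63877464 0.16045511 0.012     ]] [0.58407898 0.0985341  0.012     ]
```

Emit:
carry_out(
  steps=[
    [0, 0, -0.002, 0.03, 0, 0, 0],
    [0, 0, -0.002, 0.06, 0, 0, 0],
    [0, 0, -0.002, 0.08, 0, 0, 0],
    [0, 0, -0.002, 0.0895, 0, 0, 0],
    [0, 0, -0.002, 0.0895, 0, 0, 0],
    [0.2, 0, -0.002, 0.0895, 0, 0, 0],
    [0.4, 0, -0.002, 0.0895, 0, 0, 0],
    [1, 0, -0.002, 0.0895, 0, 0, 0],
    [1, 0, -0.002, 0.0895, 0, 0, 0],
    [1, 0, -0.002, 0.0895, 0, 0, 0],
    [1, 0, -0.002, 0.0895, 0, 0, 0],
  ],
  squeeze=25,
)

```text
clock: 9.5
tcp_pos: [0.5851, 0.0965, 0.1123]
orientation: [[-0.957, 0.291, 0.001], [0.291, 0.957, -0.001], [-0.001, -0.001, -1.0]]
wrist_force: [-2.4, -4.3, 6.5]
grip_width: 0.0538
```

```bash
python3 look.py s5 scene side;python3 - <<'E'
from h import *
a=load('scene_s5')['image'][200:380,190:430]; b=load('side_s5')['image'][180:345,230:400]
cv2.imwrite('pics/s5.png',np.hstack([cv2.resize(a,(400,300),interpolation=2),cv2.resize(b,(309,300),interpolation=2)])[:,:,::-1])
E
```

```text
9.5 yaw 163.10876985974028 [0.58513053 0.09652175 0.11234043] j [ -9.2  46.2  -8.2 101.2  11.   33.3  49. ] F [-2.38450862 -4.33237234  6.48647678] T [-0.74176482  0.35520922  0.00841239] w 0.05375852988971001
```

View pics/s5.png

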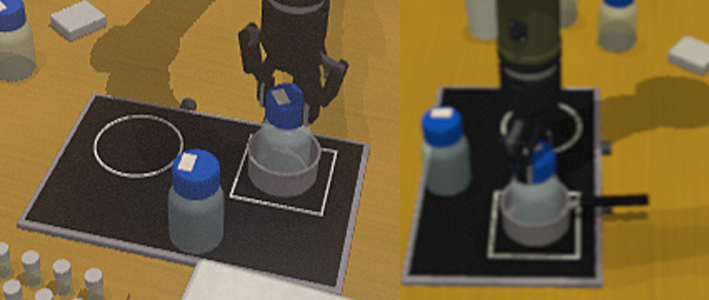

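Emit:
carry_out(
  steps=[
    [1, -0.0002, -0.001, -0.0005, 0, 0, 0],
    [1, -0.0002, -0.001, -0.0005, 0, 0, 0],
    [1, -0.0002, -0.001, -0.0005, 0, 0, 0],
  ],
)

```text
clock: 9.9
tcp_pos: [0.585, 0.0963, 0.1123]
orientation: [[-0.957, 0.29, 0.001], [0.29, 0.957, -0.0], [-0.001, -0.0, -1.0]]
wrist_force: [-1.3, -3.3, 6.7]
grip_width: 0.0529
```

Emit:
carry_out(
  steps=[
    [1, 0, -0.0012, -0.0005, 0, 0, 0],
    [1, 0, -0.0012, -0.0005, 0, 0, 0],
    [1, 0, -0.0012, -0.0005, 0, 0, 0],
  ],
)

```text
clock: 10.2
tcp_pos: [0.5849, 0.0961, 0.1124]
orientation: [[-0.957, 0.289, 0.001], [0.289, 0.957, 0.001], [-0.001, 0.001, -1.0]]
wrist_force: [0.5, -2.1, 2.1]
grip_width: 0.0534
```

Emit:
carry_out(
  steps=[
    [1, 0, -0.0006, 0, 0, 0, -0.08],
    [1, 0, -0.0006, -0.0001, 0, 0, -0.16],
    [1, 0, -0.0006, -0.0002, 0, 0, -0.24],
    [1, 0, -0.0006, -0.0003, 0, 0, -0.32],
    [1, 0, -0.0006, -0.0003, 0, 0, -0.32],
  ],
)

```text
clock: 10.7
tcp_pos: [0.5849, 0.0963, 0.1127]
orientation: [[-1.0, -0.027, 0.001], [-0.027, 1.0, 0.002], [-0.001, 0.002, -1.0]]
wrist_force: [0.4, 0.2, 2.1]
grip_width: 0.053
```

```bash
python3 look.py a
```

```text
10.7 yaw -178.44519952470594 [0.58487977 0.09631256 0.1127144 ] j [ -6.1  46.4 -13.4 101.1  17.2  34.3  61.8] F [0.40668928 0.2184469  2.11376695] T [ 0.21855424 -0.24861434  0.06826325] w 0.05298711883369072
```

Emit:
carry_out(
  steps=[
    [1, 0, 0, -0.0001, 0, 0, -0.08],
    [1, 0, 0, -0.0002, 0, 0, -0.16],
    [1, 0, 0, -0.0002, 0, 0, -0.24],
    [1, 0, 0, -0.0002, 0, 0, -0.24],
  ],
)

```text
clock: 11.1
tcp_pos: [0.5848, 0.0965, 0.1129]
orientation: [[-0.965, -0.262, 0.001], [-0.262, 0.965, 0.002], [-0.002, 0.002, -1.0]]
wrist_force: [1.4, 2.5, 2.6]
grip_width: 0.0534
```

Emit:
carry_out(
  steps=[
    [1, 0, 0, -0.0001, 0, 0, -0.06],
    [1, 0, 0, -0.0001, 0, 0, -0.12],
    [1, 0, 0, -0.0001, 0, 0, -0.12],
  ],
)

```text
clock: 11.4
tcp_pos: [0.5847, 0.0966, 0.113]
orientation: [[-0.927, -0.375, 0.001], [-0.375, 0.927, 0.002], [-0.002, 0.002, -1.0]]
wrist_force: [2.0, 2.5, 1.4]
grip_width: 0.0533
```

```bash
python3 look.py a
```

```text
11.4 yaw -157.96966658442912 [0.58473661 0.09660568 0.1130404 ] j [ -2.9  46.9 -19.  101.   23.7  36.   76.3] F [2.01713784 2.4880686  1.40513418] T [ 0.67691638 -0.23157462  0.02820866] w 0.05333708087541766
```

Emit:
carry_out(
  steps=[
    [1, -0.0007, 0.0004, 0, 0, 0, -0.06],
    [1, -0.0007, 0.0004, 0, 0, 0, -0.12],
    [1, -0.0007, 0.0004, 0, 0, 0, -0.12],
  ],
)

```text
clock: 11.7
tcp_pos: [0.5847, 0.0967, 0.113]
orientation: [[-0.876, -0.483, 0.0], [-0.483, 0.876, 0.001], [-0.001, 0.001, -1.0]]
wrist_force: [0.6, 2.3, 3.6]
grip_width: 0.0535
```

Emit:
carry_out(
  steps=[
    [1, 0, 0, -0.0001, 0, 0, -0.06],
    [1, 0, 0, -0.0001, 0, 0, -0.12],
    [1, 0, 0, -0.0001, 0, 0, -0.12],
  ],
)

```text
clock: 12.0
tcp_pos: [0.5846, 0.0968, 0.113]
orientation: [[-0.812, -0.584, -0.0], [-0.584, 0.812, 0.002], [-0.001, 0.001, -1.0]]
wrist_force: [0.3, 3.3, 2.5]
grip_width: 0.0531
```

Emit:
carry_out(
  steps=[
    [1, 0, 0, -0.0001, 0, 0, -0.06],
    [1, 0, 0, -0.0001, 0, 0, -0.1],
    [1, 0, 0, -0.0001, 0, 0, -0.1],
  ],
)

```text
clock: 12.3
tcp_pos: [0.5846, 0.0966, 0.113]
orientation: [[-0.748, -0.663, -0.0], [-0.663, 0.748, 0.001], [-0.001, 0.001, -1.0]]
wrist_force: [0.4, 3.9, 1.4]
grip_width: 0.0533
```

```bash
python3 look.py a
```

```text
12.3 yaw -138.44742257840338 [0.58456193 0.09661016 0.11301076] j [ -0.   47.7 -24.3 100.7  29.5  38.   90.6] F [0.43739701 3.92147915 1.36950585] T [ 0.95522493  0.08724867 -0.03971655] w 0.053313025419287965
```

Emit:
carry_out(
  steps=[
    [1, -0.0007, 0.0007, 0, 0, 0, -0.05],
    [1, -0.0007, 0.0007, 0, 0, 0, -0.1],
    [1, -0.0007, 0.0007, 0, 0, 0, -0.1],
  ],
)

```text
clock: 12.6
tcp_pos: [0.5846, 0.0964, 0.1127]
orientation: [[-0.679, -0.734, -0.001], [-0.734, 0.679, -0.0], [0.001, 0.0, -1.0]]
wrist_force: [0.8, 1.8, -0.1]
grip_width: 0.053
```

Emit:
carry_out(
  steps=[
    [1, 0, 0, 0, 0, 0, -0.05],
    [1, 0, 0, 0, 0, 0, -0.1],
    [1, 0, 0, 0, 0, 0, -0.1],
  ],
)

```text
clock: 12.9
tcp_pos: [0.5845, 0.0958, 0.1126]
orientation: [[-0.603, -0.798, -0.001], [-0.798, 0.603, -0.001], [0.001, 0.0, -1.0]]
wrist_force: [0.8, 1.3, -1.1]
grip_width: 0.0529
```

```bash
python3 look.py a
```

```text
12.9 yaw -127.07981694284301 [0.58452687 0.09580718 0.11258201] j [  1.6  48.2 -27.3 100.6  32.7  39.4  99.1] F [ 0.83610638  1.34402708 -1.10018503] T [ 0.3163855  -0.0916393  -0.03240921] w 0.052916325381022235
```

Upward support vanished (Fz went from +2 to -1.1) between 1.02 and 1.2 rad back, so the thread start has been passed. I let the cap down and watch the force.

Emit:
carry_out(
  steps=[
    [1, 0, 0, 0.001, 0, 0, 0],
    [1, 0, 0, 0.002, 0, 0, 0],
    [1, 0, 0, 0.003, 0, 0, 0],
    [1, 0, 0, 0.003, 0, 0, 0],
  ],
)

```text
clock: 13.3
tcp_pos: [0.5846, 0.0959, 0.1098]
orientation: [[-0.602, -0.799, -0.001], [-0.799, 0.602, -0.001], [0.001, -0.0, -1.0]]
wrist_force: [0.8, -0.8, -2.4]
grip_width: 0.0532
```

Emit:
carry_out(
  steps=[
    [1, 0, 0, 0.001, 0, 0, 0],
    [1, 0, 0, 0.002, 0, 0, 0],
    [1, 0, 0, 0.0025, 0, 0, 0],
    [1, 0, 0, 0.0025, 0, 0, 0],
  ],
)

```text
clock: 13.7
tcp_pos: [0.5847, 0.0961, 0.1077]
orientation: [[-0.601, -0.799, -0.0], [-0.799, 0.601, -0.001], [0.001, -0.0, -1.0]]
wrist_force: [0.7, -1.5, 0.8]
grip_width: 0.0531
```

```bash
python3 look.py a
```

```text
13.7 yaw -126.96018341354379 [0.58467646 0.09606253 0.10770665] j [  1.4  48.6 -27.  100.8  33.1  38.8  98.9] F [ 0.74209834 -1.53290077  0.80628152] T [-0.38571298  0.20223417 -0.03326585] w 0.05312717272103056
```

Emit:
carry_out(
  steps=[
    [1, 0, 0, 0.0005, 0, 0, 0],
    [1, 0, 0, 0.0005, 0, 0, 0],
    [1, 0, 0, 0.0005, 0, 0, 0],
  ],
)

```text
clock: 14.0
tcp_pos: [0.5847, 0.096, 0.1075]
orientation: [[-0.601, -0.799, -0.0], [-0.799, 0.601, -0.001], [0.001, -0.001, -1.0]]
wrist_force: [-1.8, -3.5, 5.2]
grip_width: 0.0531
```

Emit:
carry_out(
  steps=[
    [1, 0.0009, -0.0002, -0.0004, 0, 0, 0],
    [1, 0.0009, -0.0002, -0.0003, 0, 0, 0.1],
    [1, 0.0009, -0.0002, -0.0002, 0, 0, 0.2],
    [1, 0.0009, -0.0002, -0.0001, 0, 0, 0.3],
    [1, 0.0009, -0.0002, 0, 0, 0, 0.4],
    [1, 0.0009, -0.0002, 0.0001, 0, 0, 0.5],
    [1, 0.0009, -0.0002, 0.0002, 0, 0, 0.6],
    [1, 0.0009, -0.0002, 0.0002, 0, 0, 0.6],
  ],
)

```text
clock: 14.8
tcp_pos: [0.585, 0.0958, 0.1071]
orientation: [[-0.947, -0.32, 0.001], [-0.32, 0.947, -0.0], [-0.001, -0.001, -1.0]]
wrist_force: [0.8, -2.6, 2.4]
grip_width: 0.0532
```

```bash
python3 look.py a
```

```text
14.8 yaw -161.327830411691 [0.58502098 0.09577117 0.10709828] j [ -3.7  47.3 -17.8 101.1  23.1  35.1  73.6] F [ 0.80731028 -2.61137089  2.3518425 ] T [-0.46842936 -0.12846169 -0.00530679] w 0.05317568473306484
```

Emit:
carry_out(
  steps=[
    [1, 0.0002, -0.0006, 0.0001, 0, 0, 0.1],
    [1, 0.0002, -0.0006, 0.0002, 0, 0, 0.2],
    [1, 0.0002, -0.0006, 0.0003, 0, 0, 0.3],
    [1, 0.0002, -0.0006, 0.0004, 0, 0, 0.4],
    [1, 0.0002, -0.0006, 0.0005, 0, 0, 0.5],
    [1, 0.0002, -0.0006, 0.0006, 0, 0, 0.6],
    [1, 0.0002, -0.0006, 0.0007, 0, 0, 0.7],
    [1, 0.0002, -0.0006, 0.0008, 0, 0, 0.8],
    [1, 0.0002, -0.0006, 0.0009, 0, 0, 0.9],
    [1, 0.0002, -0.0006, 0.0009, 0, 0, 1.0],
    [1, 0.0002, -0.0006, 0.0009, 0, 0, 1.0],
  ],
)

```text
clock: 15.9
tcp_pos: [0.5851, 0.0949, 0.1061]
orientation: [[-0.782, 0.623, 0.001], [0.623, 0.782, -0.001], [-0.002, 0.0, -1.0]]
wrist_force: [0.7, -3.8, 3.5]
grip_width: 0.0533
```

```bash
python3 look.py a
```

```text
15.9 yaw 141.48749814695324 [0.58507722 0.09487067 0.10612022] j [-12.3  46.7  -2.5 101.7   3.6  31.7  34.5] F [ 0.6990059  -3.75554829  3.54314178] T [-0.61441623 -0.2526344  -0.02251587] w 0.05332910444615446
```

Emit:
carry_out(
  steps=[
    [1, -0.0005, -0.0006, -0.0002, 0, 0, 0],
    [1, -0.0005, -0.0006, -0.0001, 0, 0, 0.1],
    [1, -0.0005, -0.0006, 0, 0, 0, 0.2],
    [1, -0.0005, -0.0006, 0.0001, 0, 0, 0.3],
    [1, -0.0005, -0.0006, 0.0002, 0, 0, 0.4],
    [1, -0.0005, -0.0006, 0.0003, 0, 0, 0.5],
    [1, -0.0005, -0.0006, 0.0004, 0, 0, 0.6],
    [1, -0.0005, -0.0006, 0.0005, 0, 0, 0.7],
    [1, -0.0005, -0.0006, 0.0006, 0, 0, 0.8],
    [1, -0.0005, -0.0006, 0.0006, 0, 0, 0.8],
  ],
)

```text
clock: 16.9
tcp_pos: [0.5841, 0.0943, 0.1052]
orientation: [[-0.099, 0.995, -0.001], [0.995, 0.099, -0.0], [-0.0, -0.001, -1.0]]
wrist_force: [-1.1, -3.5, 3.4]
grip_width: 0.0531
```

```bash
python3 look.py b scene side;python3 - <<'E'
from h import *
a=load('scene_b')['image'][200:380,190:430]; b=load('side_b')['image'][180:345,230:400]
cv2.imwrite('pics/b.png',np.hstack([cv2.resize(a,(400,300),interpolation=2),cv2.resize(b,(309,300),interpolation=2)])[:,:,::-1])
E
```

```text
16.9 yaw 95.67830733250602 [0.58405024 0.09430299 0.10522961] j [-19.   47.3   9.4 102.1 -13.2  31.7   4.4] F [-1.10603892 -3.4649678   3.42747011] T [-0.64812994 -0.08030862 -0.09164431] w 0.05311026152811076
```

View pics/b.png

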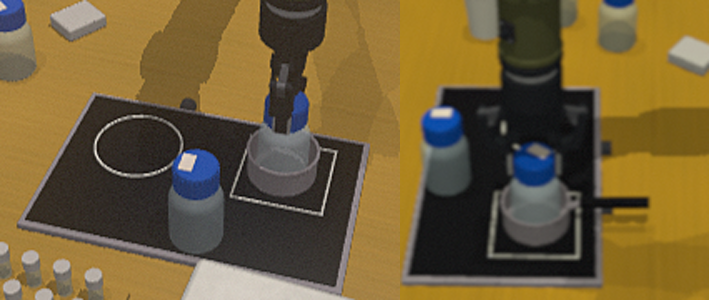

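Emit:
carry_out(
  steps=[
    [1, -0.0012, 0, -0.0002, 0, 0, 0],
    [1, -0.0012, 0, -0.0001, 0, 0, 0.1],
    [1, -0.0012, 0, 0, 0, 0, 0.2],
    [1, -0.0012, 0, 0.0001, 0, 0, 0.3],
    [1, -0.0012, 0, 0.0002, 0, 0, 0.4],
    [1, -0.0012, 0, 0.0003, 0, 0, 0.5],
    [1, -0.0012, 0, 0.0004, 0, 0, 0.6],
    [1, -0.0012, 0, 0.0005, 0, 0, 0.7],
    [1, -0.0012, 0, 0.0006, 0, 0, 0.8],
    [1, -0.0012, 0, 0.0006, 0, 0, 0.8],
  ],
)

```text
clock: 18.0
tcp_pos: [0.5834, 0.0942, 0.1045]
orientation: [[0.645, 0.764, -0.002], [0.764, -0.645, 0.001], [-0.001, -0.002, -1.0]]
wrist_force: [-3.1, -0.6, 4.7]
grip_width: 0.0533
```

```bash
python3 look.py a
```

```text
18.0 yaw 49.816428224866634 [0.58339293 0.09422646 0.1044507 ] j [-25.5  49.   21.4 102.5 -29.6  34.2 -26.1] F [-3.10449216 -0.56191912  4.71748161] T [-0.32516857  0.45231514 -0.05170226] w 0.0532896191970927
```

Emit:
carry_out(
  steps=[
    [1, -0.0005, -0.0006, -0.0003, 0, 0, 0],
    [1, -0.0005, -0.0006, -0.0002, 0, 0, 0.1],
    [1, -0.0005, -0.0006, -0.0001, 0, 0, 0.2],
    [1, -0.0005, -0.0006, 0, 0, 0, 0.3],
    [1, -0.0005, -0.0006, 0.0001, 0, 0, 0.4],
    [1, -0.0005, -0.0006, 0.0002, 0, 0, 0.5],
    [1, -0.0005, -0.0006, 0.0003, 0, 0, 0.6],
    [1, -0.0005, -0.0006, 0.0004, 0, 0, 0.7],
    [1, -0.0005, -0.0006, 0.0005, 0, 0, 0.8],
    [1, -0.0005, -0.0006, 0.0005, 0, 0, 0.8],
  ],
)

```text
clock: 19.0
tcp_pos: [0.5829, 0.0947, 0.1038]
orientation: [[0.998, 0.071, -0.002], [0.071, -0.998, 0.002], [-0.002, -0.002, -1.0]]
wrist_force: [-2.4, 1.1, 3.8]
grip_width: 0.0532
```

```bash
python3 look.py a
```

```text
19.0 yaw 4.046109380204297 [0.58293174 0.09474532 0.1037752 ] j [-31.8  52.   33.7 103.  -44.1  39.1 -58.5] F [-2.36096031  1.11846774  3.81819135] T [ 0.14523617  0.61946752 -0.02913716] w 0.053229902616485775
```

Turned forward 229° so far, and the height followed the thread (3.3 mm over 3.4 rad). I let go and turn the open gripper back for a second grip.

Emit:
carry_out(
  steps=[
    [0.4, -0.0003, -0.0002, -0.0003, 0, 0, 0],
    [0.2, -0.0003, -0.0002, -0.0003, 0, 0, 0],
    [0, 0, 0, 0, 0, 0, 0],
    [0, 0, 0, 0, 0, 0, 0],
    [0, 0, 0, 0, 0, 0, -0.12],
    [0, 0, 0, 0, 0, 0, -0.26],
    [0, 0, 0, 0, 0, 0, -0.4],
    [0, 0, 0, 0, 0, 0, -0.54],
    [0, 0, 0, 0, 0, 0, -0.68],
    [0, 0, 0, 0, 0, 0, -0.82],
    [0, 0, 0, 0, 0, 0, -0.96],
    [0, 0, 0, 0, 0, 0, -1.1],
    [0, 0, 0, 0, 0, 0, -1.2],
    [0, 0, 0, 0, 0, 0, -1.2],
  ],
)

```text
clock: 20.4
tcp_pos: [0.5842, 0.0929, 0.1044]
orientation: [[0.298, 0.954, 0.001], [0.954, -0.298, 0.0], [0.001, 0.001, -1.0]]
wrist_force: [0.6, -1.0, 0.3]
grip_width: 0.0853
```

Emit:
carry_out(
  steps=[
    [0, 0, 0, 0, 0, 0, -0.12],
    [0, 0, 0, 0, 0, 0, -0.26],
    [0, 0, 0, 0, 0, 0, -0.4],
    [0, 0, 0, 0, 0, 0, -0.54],
    [0, 0, 0, 0, 0, 0, -0.68],
    [0, 0, 0, 0, 0, 0, -0.82],
    [0, 0, 0, 0, 0, 0, -0.96],
    [0, 0, 0, 0, 0, 0, -1.1],
    [0, 0, 0, 0, 0, 0, -1.2],
    [0, 0, 0, 0, 0, 0, -1.2],
    [0, 0, 0, 0, 0, 0, -1.2],
  ],
)

```text
clock: 21.5
tcp_pos: [0.5838, 0.0931, 0.1042]
orientation: [[-0.779, 0.627, 0.0], [0.627, 0.779, -0.0], [-0.0, -0.0, -1.0]]
wrist_force: [0.9, 0.2, -0.3]
grip_width: 0.0853
```

```bash
python3 look.py c scene side wrist;python3 - <<'E'
from h import *
a=load('scene_c')['image'][200:380,190:430]; b=load('side_c')['image'][180:345,230:400]
cv2.imwrite('pics/c.png',np.hstack([cv2.resize(a,(400,300),interpolation=2),cv2.resize(b,(309,300),interpolation=2)])[:,:,::-1])
E
```

```text
21.5 yaw 141.1658421959576 [0.58383378 0.09306733 0.10423459] j [-12.2  46.8  -2.3 101.9   3.2  31.4  34.6] F [ 0.94081539  0.15064961 -0.2511585 ] T [-0.00396241 -0.02172088 -0.03901165] w 0.0852850999272447
```

View pics/c.png

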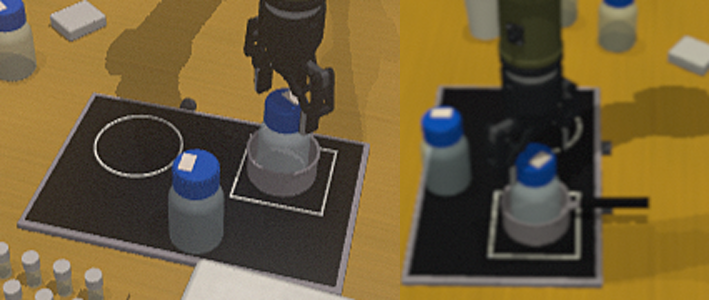

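View pics/wrist_c.png

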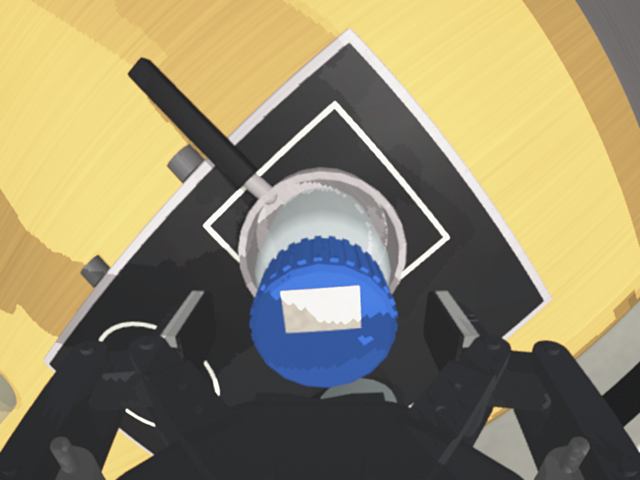

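The wrist view shows the cap centred between the fingers at (323,325), with its label at (321,310). I check the label angle against the expected 145°, and the pan against the square.

```bash
cat > lab.py <<'E'
import sys
from h import *
def lab(tag,z,box):
    d=load('wrist_'+tag); hsv=cv2.cvtColor(d['image'],cv2.COLOR_RGB2HSV); x0,y0,x1,y1=box
    b=((hsv[...,0]>100)&(hsv[...,0]<130)&(hsv[...,1]>110)).astype(np.uint8); m=np.zeros_like(b); m[y0:y1,x0:x1]=b[y0:y1,x0:x1]
    c=max(cv2.findContours(m,cv2.RETR_EXTERNAL,cv2.CHAIN_APPROX_NONE)[0],key=cv2.contourArea)[:,0]
    hull=cv2.convexHull(c); fill=cv2.fillPoly(np.zeros_like(b),[hull],1)
    l=((hsv[...,1]<100)&(hsv[...,2]>110)&(fill>0)).astype(np.uint8)
    k,L,st,ce=cv2.connectedComponentsWithStats(l); i=1+st[1:,4].argmax(); ys,xs=np.where(L==i)
    r=cv2.minAreaRect(fplane(d,np.c_[xs,ys],z)[:,:2].astype(np.float32)); 
    s=c[:,1]>(c[:,1].min()+c[:,1].max())/2; A=fplane(d,c[s],z)[:,:2]; x=np.linalg.lstsq(np.c_[2*A,np.ones(len(A))],(A**2).sum(1),rcond=None)[0]
    print(tag,'cap',x[:2],np.sqrt(x[2]+x[0]**2+x[1]**2),'label',r,'yaw raw',np.degrees(np.arctan2(r[0][1]-x[1],r[0][0]-x[0])))
lab('s4',.143,(255,190,370,300)); lab('c',.1335,(235,225,410,395))
d=load('wrist_c'); h=fplane(d,[[140,68],[250,183]],.054); v=h[1]-h[0]; print(np.degrees(np.arctan2(v[1],v[0])),np.linalg.norm(v))
h=fplane(d,[[137,63],[250,183]],.054);v=h[1]-h[0]; print('axis',h[0]+v/np.linalg.norm(v)*.153)
S=fplane(d,[[206,225],[336,104],[447,237]],.012); print('sq',(S[0]+S[2])/2)
E
python3 lab.py
```

```text
s4 cap [0.58281334 0.09494865] 0.02571343913461998 label ((0.589587926864624, 0.08642061054706573), (0.02701978012919426, 0.017090193927288055), 34.95771408081055) yaw raw -51.536726304782945
c cap [0.58294525 0.09453756] 0.025807330264347478 label ((0.5762649774551392, 0.09899775683879852), (0.026843983680009842, 0.0169411338865757), 55.83716583251953) yaw raw 146.2702577580819
4.004720876014976 0.09091803302473282
axis [0.58666159 0.09354419 0.054     ]
sq [0.58443846 0.0988077  0.012     ]
```

The label turned by -159.1° against -159.2° for the gripper, so there was no slip. I take the second grip.

Emit:
carry_out(
  steps=[
    [0.2, 0.0008, 0.001, -0.0005, 0, 0, 0],
    [0.4, 0.0008, 0.001, -0.0005, 0, 0, 0],
    [1, 0.0008, 0.001, -0.0005, 0, 0, 0],
    [1, 0.0008, 0.001, -0.0005, 0, 0, 0],
    [1, 0.0008, 0.001, -0.0005, 0, 0, 0],
    [1, 0.0008, 0.001, -0.0005, 0, 0, 0],
    [1, 0.0008, 0.001, -0.0005, 0, 0, 0],
  ],
  squeeze=25,
)

```text
clock: 22.35
tcp_pos: [0.584, 0.0951, 0.105]
orientation: [[-0.782, 0.624, 0.001], [0.624, 0.782, 0.001], [0.0, 0.001, -1.0]]
wrist_force: [0.4, 2.0, 1.3]
grip_width: 0.0532
```

```bash
python3 look.py a
```

```text
22.35 yaw 141.40751699378487 [0.58396479 0.09506807 0.10495528] j [-12.3  46.7  -2.4 101.8   3.2  31.5  34.7] F [0.36838562 2.03558948 1.25193625] T [0.36163105 0.00495587 0.03683212] w 0.05323969532092118
```

Emit:
carry_out(
  steps=[
    [1, 0.0003, 0.0004, 0, 0, 0, 0.1],
    [1, 0.0003, 0.0004, 0.0001, 0, 0, 0.2],
    [1, 0.0003, 0.0004, 0.0002, 0, 0, 0.3],
    [1, 0.0003, 0.0004, 0.0003, 0, 0, 0.4],
    [1, 0.0003, 0.0004, 0.0004, 0, 0, 0.5],
    [1, 0.0003, 0.0004, 0.0005, 0, 0, 0.6],
    [1, 0.0003, 0.0004, 0.0006, 0, 0, 0.7],
    [1, 0.0003, 0.0004, 0.0007, 0, 0, 0.8],
    [1, 0.0003, 0.0004, 0.0007, 0, 0, 0.8],
  ],
)

```text
clock: 23.25
tcp_pos: [0.5839, 0.095, 0.1042]
orientation: [[-0.096, 0.995, 0.0], [0.995, 0.096, -0.0], [-0.001, 0.0, -1.0]]
wrist_force: [-0.2, 0.1, 2.3]
grip_width: 0.0533
```

```bash
python3 look.py a
```

```text
23.25 yaw 95.53226508493609 [0.5838677  0.09498845 0.10418681] j [-19.2  47.4   9.7 102.2 -13.6  31.5   4.6] F [-0.16459236  0.07373254  2.29709952] T [ 0.13283906  0.07734381 -0.01983009] w 0.05327875366303163
```

Emit:
carry_out(
  steps=[
    [1, 0, 0, 0, 0, 0, 0.1],
    [1, 0, 0, 0.0001, 0, 0, 0.2],
    [1, 0, 0, 0.0002, 0, 0, 0.3],
    [1, 0, 0, 0.0003, 0, 0, 0.4],
    [1, 0, 0, 0.0004, 0, 0, 0.5],
    [1, 0, 0, 0.0005, 0, 0, 0.6],
    [1, 0, 0, 0.0006, 0, 0, 0.7],
    [1, 0, 0, 0.0007, 0, 0, 0.8],
    [1, 0, 0, 0.0007, 0, 0, 0.8],
  ],
)

```text
clock: 24.15
tcp_pos: [0.5837, 0.0949, 0.1034]
orientation: [[0.645, 0.764, -0.0], [0.764, -0.645, -0.0], [-0.001, 0.0, -1.0]]
wrist_force: [-0.0, 0.2, 3.1]
grip_width: 0.0534
```

```bash
python3 look.py a
```

```text
24.15 yaw 49.81412650737654 [0.58369276 0.09494031 0.10337328] j [-25.8  49.2  21.7 102.6 -30.   34.  -25.9] F [-0.03398406  0.23172136  3.0976269 ] T [ 0.17480226  0.10113214 -0.02783436] w 0.0533957561100567
```

Emit:
carry_out(
  steps=[
    [1, 0, 0, -0.0001, 0, 0, 0.1],
    [1, 0, 0, 0, 0, 0, 0.2],
    [1, 0, 0, 0.0001, 0, 0, 0.3],
    [1, 0, 0, 0.0002, 0, 0, 0.4],
    [1, 0, 0, 0.0003, 0, 0, 0.5],
    [1, 0, 0, 0.0004, 0, 0, 0.6],
    [1, 0, 0, 0.0005, 0, 0, 0.7],
    [1, 0, 0, 0.0005, 0, 0, 0.76],
    [1, 0, 0, 0.0005, 0, 0, 0.76],
    [1, 0, 0, 0.0005, 0, 0, 0.76],
  ],
)

```text
clock: 25.15
tcp_pos: [0.5836, 0.0951, 0.1027]
orientation: [[0.994, 0.111, -0.001], [0.111, -0.994, 0.0], [-0.001, -0.0, -1.0]]
wrist_force: [-0.2, 1.6, 1.8]
grip_width: 0.0531
```

```bash
python3 look.py f scene side wrist;python3 - <<'E'
from h import *
a=load('scene_f')['image'][200:380,190:430]; b=load('side_f')['image'][180:345,230:400]
cv2.imwrite('pics/f.png',np.hstack([cv2.resize(a,(400,300),interpolation=2),cv2.resize(b,(309,300),interpolation=2)])[:,:,::-1])
E
```

```text
25.15 yaw 6.377359121061075 [0.58357716 0.09509563 0.10272922] j [-31.7  52.   33.3 103.  -43.7  38.8 -56.6] F [-0.17554756  1.61440186  1.76602481] T [ 0.14512445  0.02596537 -0.04361463] w 0.053107620556259824
```

View pics/f.png

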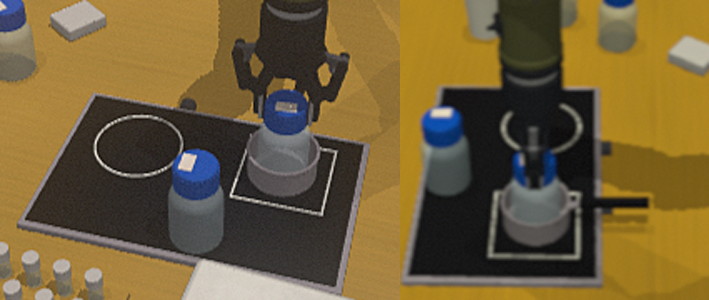

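View pics/wrist_f.png

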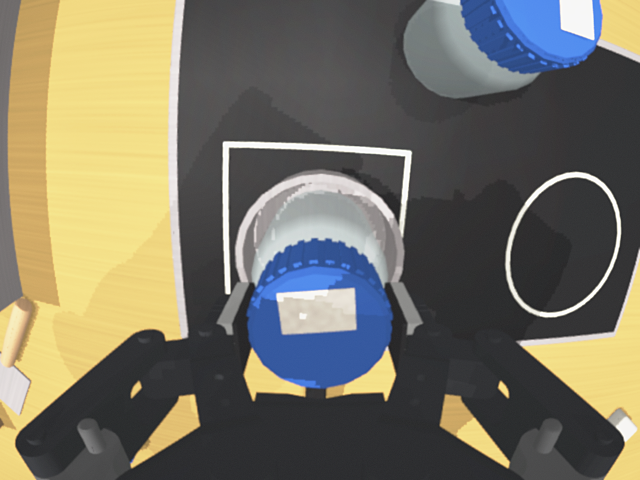

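```bash
cat >> lab.py <<'E'
lab('f',.131,(235,225,410,395))
d=load('wrist_f'); r=fplane(d,[[237,245],[403,245],[320,172]],.054); print('rim',r,(r[0]+r[1])/2)
S=fplane(d,[[226,143],[410,153]],.012); v=S[1]-S[0]; u=v/np.linalg.norm(v); n=np.array([u[1],-u[0],0]); n=n if n[0]<0 else -n; print('sq',S,S.mean(0)+n*.0595,np.linalg.norm(v))
E
python3 lab.py | tail -6; python3 meas.py f .131
```

```text
f cap [0.58570653 0.09399995] 0.025589849164892653 label ((0.5933467149734497, 0.0956479161977768), (0.017025670036673546, 0.026948416605591774), 10.682171821594238) yaw raw 12.17208416461636
rim [[0.58754998 0.13956907 0.054     ]
 [0.5974849  0.04919462 0.054     ]
 [0.63173512 0.09870043 0.054     ]] [0.59251744 0.09438184 0.054     ]
sq [[0.63963644 0.15935912 0.012     ]
 [0.64591077 0.04285327 0.012     ]] [0.5833597  0.09790651 0.012     ] 0.11667467556141947
scene square [0.5844 0.1017] [0.1223 0.1195] 3.42840576171875
  cap [0.5881 0.0974] 0.0403 mean [0.58757901 0.09720917] z 0.13204260884546273 off [ 0.0037 -0.0043]
  label yaw 16.552633933246373 0.0025924421180246212
side square [0.5836 0.0979] [0.1237 0.1241] 3.870516777038574
  cap [0.5844 0.1003] 0.0382 mean [0.5819928  0.10382041] z 0.1322505508656508 off [0.0008 0.0024]
  label yaw -9.666792288010239 0.015041489569270369
```

```bash
python3 -c "
from rig import ticket; print(ticket.job_done())"
```

```text
the job is handed in; nothing more can be done
None
```

I slid the pan by its handle from the round mark to the square without lifting it, started the cap as asked, and handed in while still gripping the cap. The clock read about 25 s of the 72 s allowed, and no verdict is reported.

- **Pan position:** it sits about 3–5 mm from the middle of the square, mostly towards the old round mark. The views disagree by a few mm. The wrist and scene views put it 3–4 mm off in that direction, the side view about 2 mm the other way. I did not correct this, because pushing the pan by the cap could have tipped it.
- **Backward turn:** I turned the cap back 70°. The upward support vanished between about 58° and 64°, so it went only some 8° past the drop. It was then let down about 5.5 mm until it met the thread firmly.
- **Forward turn:** it went forward 364° in total from there, in two grips, following it down. The label's angle is 10.7° against 10.8° expected, so the cap did not slip. The cap top is about 11 mm lower than at the start, as one full turn should give.
- **At hand-in:** the cap was held with a 25 N grip, and the wrist forces were under 2 N. The other things looked undisturbed in the pictures I viewed, but I did not measure them.

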